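# Seat a turned spindle in the V-block and hold it down

### The arm

A 6-joint arm with a two-finger parallel gripper is mounted at the origin on the work surface. World frame = base frame: x ahead of the robot, y to its left, z up, the work surface at z = 0. Lengths are in m, angles in rad, forces in N, time in s.
With the tool pointing down it reaches from about 0.375 to 0.9 m from the base axis. Payload 3.1 kg.
Tool frame: the origin (TCP) lies at the very end of the fingers, on their centre line; the grasp point (between the pads) lies 19 mm behind it (grip_depth is the distance from the TCP to the grasp point, in m); z points along the fingers, y is the line along which they close (so a half turn about z gives the same grasp; the last joint's range is limited). The gripper opens to 85 mm and grips with 20 to 120 N. Pads are 22 mm wide; open, the fingers measure 114 mm over their backs; the gripper's body (76 mm by 85 mm) begins 54 mm behind the grasp point. The pads swing forward as they close: fully open they stand 13 mm farther back than shut.
Start: joints at [-1.298, 0.527, 1.433, -0, 1.181, -0.178], TCP at [0.273, -0.562, 0.231] pointing down, gripper open.
Joint ranges: [-3.08, 3.08], [-0.75, 2.2], [0.22, 2.44], [-1.43, 4.57], [0, 2.65], [-2.85, 2.85]. Speed limits (rad/s): [2.79, 2.79, 3.14, 3.14, 3.14, 3.14].

### API

Orientations are given as a unit quaternion [x, y, z, w].
In Python, from station import * gives the robot as it stands.
- The arm moves only by the tool apply_moves, never from a script. Its argument "plan" is a list of rows, each a list of 7 numbers: the shift along the tool's x, y, z in m, then the turn, a rotation vector about the tool's x, y, z in rad, then the gripper command: -1 is fully open, 1 is shut, values between are in proportion. In form: [[dx, dy, dz, wx, wy, wz, jaw], ...]. A call has 1 to 8 rows; each row shifts and turns the commanded pose from where the row before left it, along the tool's axes as they then stand; what a row does not reach is not made up. A row lasts 1/8 s, in which the tool goes at most 62.5 mm and 10.7 degrees, less where a joint would pass 70% of its speed; a pose out of reach is approached as far as the arm can. A call is refused whole if a number of a shift passes 0.0625 or a number of a turn 0.188, either way. A call with a gripper value outside its range is refused whole. The fingers move at their own pace and stop on an object; "force" is the grip in N (left out, the last holds). Time passes only in rows, so rows that do not move let the fingers close. It gives the time, the measured TCP pose, the force, the opening and the grip force at its end, in the units of the state.
- sense(): the state, without advancing time (a new reading comes with each control period).
- snapshot(name): name is "scene" or "top"; returns the picture (400x640x3 uint8, red, green, blue); there is no depth.
- calibration(name): a dict with "camera_matrix" (3x3 intrinsics, pixels), "k1" (the pictures are not rectified: a ray, as slopes to the right and down, at radius r is drawn at 1 + k1 r^2 times it, then the intrinsics apply), "R" (3x3) and "t" (3): a world point X has camera coordinates R X + t. Camera axes: x right, y down, z forward; pixel columns grow to the right and rows downward; lengths in m; the calibration is good to about 2 mm. A picture is of the moment at which its call begins. calibration takes no time and is no camera call.
- sign_off(): hands the job in; it is judged then, once.
The state is a dict: "t": time; "q": joint angles; "qd": joint speeds; "tau": joint torques, N m; "tcp_pos": TCP position; "tool_rot": TCP orientation; "force": force on the tool from outside, world axes, zero at the start; "ft_torque": the same for the moment, N m; "finger_gap": opening from 0.0 (shut) to 1.0 (fully open); "gripper_force": force on a finger pad.
Only numpy, scipy, OpenCV 4.12 (cv2) and the standard library are available. Lean on these libraries where they do the work, as an engineer would, in place of code of your own. Each camera call takes 0.05 s, during which the arm holds its last target. There are 200 camera calls.

### The job

Take the nosed spindle (the thicker round bar with a thin nose at one end) out of the wooden rack and seat it in the two-saddle V-block, blunt end facing the upright end plate and within about a centimetre of it. Then keep hold of it and lean on it with roughly 15 N, so that it bears on both sloping faces of the vee, and finish while still holding it pressed down like that; never bear down with more than about 50 N, and leave the other things on the bench where they are.

Things in the scene. Friction and masses are not known exactly. Their poses are not given: they have to be found in the camera images.
- spindle: Turned aluminium spindle, the part to seat: round body 36 mm in diameter, 150 mm long, with a thin nose (20 mm diameter, 28 mm long) on one end. 0.36 to 0.5 kg. Origin on its axis at mid-body; x along it, nose at -x, blunt end face at x = +75 mm; may be rolled about x. Starts level in one of the rack's two slots, nose roughly towards the robot, axis 38 mm above the bench.
- spindle_mid (a point): Middle of the thick body, on the axis (the origin of the spindle). The centre of mass is 5 mm from it towards the nose.
- spindle_end (a point): Centre of the flat blunt end face of the spindle.
- rack: Fixed wooden rack, 150 (x) by 230 mm (y). Base board 8 mm thick; across it two battens, 12 mm thick, at x = -58 and +58 mm, tops 26 mm above the bench, notched 29 mm wide and 6 mm deep at y = -55 and +55 mm, where the bars lie along x. Between the battens fingers have free room down to the base board. Origin: middle of its underside on the bench.
- cradle: Fixed rigid steel V-block, x along the vee. Base x -80 to +90 mm, 90 mm wide, 20 mm thick. Two saddles, each 30 mm long and 76 mm wide, centred at x = -55 and +55 mm, tops 57 mm above the bench; in the 80 mm gap between them fingers have room down to the base. 90 degree vee, open upwards. End plate at the +x end. Origin: on the bench below the midpoint between the saddles.
- cradle_seat (a point): Where the spindle's axis runs when seated: on the V-block's middle plane (y = 0), midway between the saddles, 58 mm above the bench; axes as the V-block's.
- cradle_stop (a point): On the end plate's inner face at the seated axis, 79 mm from cradle_seat along the block's +x. The upright plate is 10 mm thick, 44 mm wide, its top 72 mm above the bench.
- flank_left: The sloping faces on the +y side of the vee (both saddles); same origin and axes as the V-block.
- flank_right: The sloping faces on the -y side of the vee (both saddles); same origin and axes as the V-block.
- bar: Bystander: plain aluminium bar without nose, thinner (28 mm) and 160 mm long, in the other slot of the rack (which slot is which varies), axis 34 mm above the bench. Origin on its axis at mid length.
- spray_can: Bystander: standing spray can, 66 mm in diameter, 190 mm tall. Origin: centre of its foot.
- screwdriver: Bystander: screwdriver lying on the bench beyond the rack. Origin: on its underside.
- bearing: Bystander: steel bearing ring, 38 mm across, 12 mm high, flat on the bench between rack and V-block. Origin: centre of its underside.
- jaw: Bystander: red vise jaw, 30 x 100 x 30 mm. Origin: centre of its underside.
- file: Bystander: flat file with a wooden handle, 330 mm long, on the bench to the right of the rack. Origin: on its underside near the middle.
- oil_jar: Bystander: small capped jar, 56 mm across, 70 mm tall. Origin: centre of its foot.
Things that resemble listed ones, but are neither listed nor needed, are in the scene too. Leave any blue or yellow look-alike of the spindle alone.

How it is judged:
By the outcome, as a careful person would: the job done as asked, in the order asked, and still so for the second after the job is handed in, while the arm keeps its last pose, push and grip.
It also fails if it takes over 45 s, if anything falls off the work surface, if the arm or the gripper's body presses on something with over 40 N, if the wrist force passes 120 N, or if a joint passes its speed limit or range.

## Working session

There is one attempt and no reset: what is moved stays moved. The work goes in short steps, Python scripts to look and compute and a tool call to move; the robot and the scene stay as the last step left them, time stands still between calls to the robot, and variables do not carry over. Pictures are saved under pics/ and viewed, at most 10 in all, crops included, and the job is handed in when it is done.

Besides the shell and the picture viewer there is one more tool, called after "Emit:" as name(argument=value, ...), one argument or row to a line, values as JSON. apply_moves: Moves the arm, as the interface text tells. Its arguments: {"type":"object","properties":{"plan":{"type":"array"},"force":{"type":"number"}},"required":["plan"]}

```bash
mkdir -p pics; cat > h.py <<'E'
from station import *
import numpy as np, cv2
from scipy.spatial.transform import Rotation as Ro
def ray(name,u,v):
    c=calibration(name);K=np.array(c["camera_matrix"]);R=np.array(c["R"]);t=np.array(c["t"])
    d=np.linalg.solve(K,[u,v,1])[:2];rd=np.hypot(*d);r=rd
    for _ in range(30): r=rd/(1+c["k1"]*r*r)
    s=d*(r/rd if rd>0 else 1)
    return -R.T@t, R.T@np.array([s[0],s[1],1])
def at(name,u,v,z):
    o,d=ray(name,u,v);return (o+d*(z-o[2])/d[2])
def proj(name,X):
    c=calibration(name);K=np.array(c["camera_matrix"]);p=np.array(c["R"])@X+np.array(c["t"])
    s=p[:2]/p[2];s=s*(1+c["k1"]*(s@s));return (K@[s[0],s[1],1])[:2]
E
python3 - <<'E'
from h import *
for n in("scene","top"):
    cv2.imwrite(f"pics/{n}0.png",snapshot(n)[:,:,::-1]); c=calibration(n); print(n,-np.array(c["R"]).T@np.array(c["t"]),c["k1"],np.array(c["R"])[2])
s=sense();print(s["t"],s["tcp_pos"],s["tool_rot"],s["finger_gap"],s["force"])
E
```

```text
scene [1.43399152 0.21104193 0.8084219 ] 0.0016795151271101648 [-0.75317697 -0.19739419 -0.62750297]
top [ 0.41741268 -0.0126222   1.3815095 ] -0.045029984970304464 [ 9.57155987e-02 -1.62229084e-04 -9.95408709e-01]
0.1 [ 0.27273145 -0.56163486  0.23042712] [ 9.74588702e-01  2.23999810e-01 -4.62576467e-05 -9.72621293e-04] 0.9978454024804343 [-0.13665645 -0.17736145  0.20703122]
```

View pics/scene0.png

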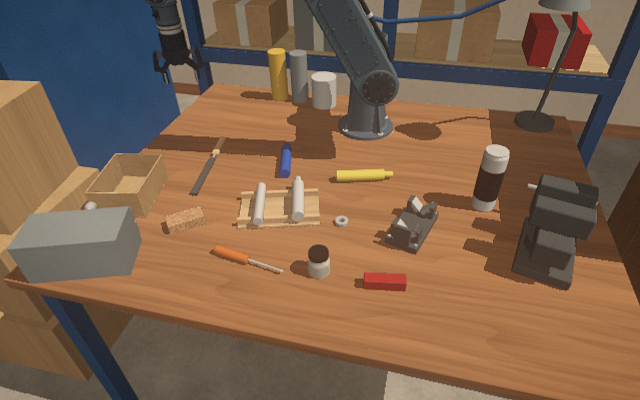

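View pics/top0.png

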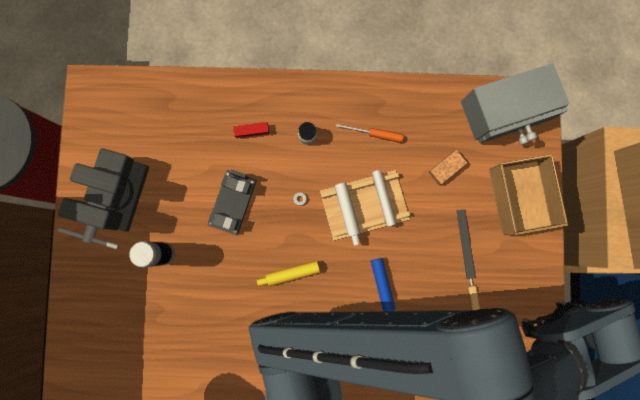

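The scene view shows two silver bars in the rack, at (259,204) and (298,198). In the top view they are at (347,210), with a narrower tip at about (356,242), and at (384,198), plain. The yellow (290,273) and blue (382,285) bars are look-alikes. The left bar at (347,210) fits the spindle because it is thicker and has a nose. I'll confirm that in one enlarged crop.

```bash
python3 - <<'E'
from h import *
im=snapshot("top")[:,:,::-1]
a=im[160:250,318:414];b=im[160:250,200:264]
o=np.hstack([cv2.resize(x,None,fx=5,fy=5,interpolation=cv2.INTER_CUBIC) for x in(a,b)])
for i in range(0,o.shape[1],50): cv2.line(o,(i,0),(i,6),(0,255,0),1)
for i in range(0,o.shape[0],50): cv2.line(o,(0,i),(6,i),(0,255,0),1)
cv2.imwrite("pics/top_crop.png",o)
im=snapshot("scene")[:,:,::-1]
cv2.imwrite("pics/scene_crop.png",cv2.resize(im[165:255,230:445],None,fx=3.7,fy=3.7,interpolation=cv2.INTER_CUBIC))
E
```

```text
(no output)
```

View pics/top_crop.png

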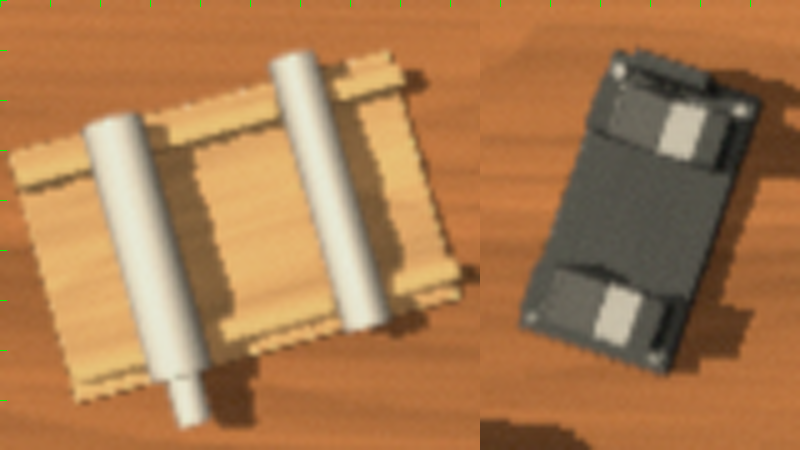

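View pics/scene_crop.png

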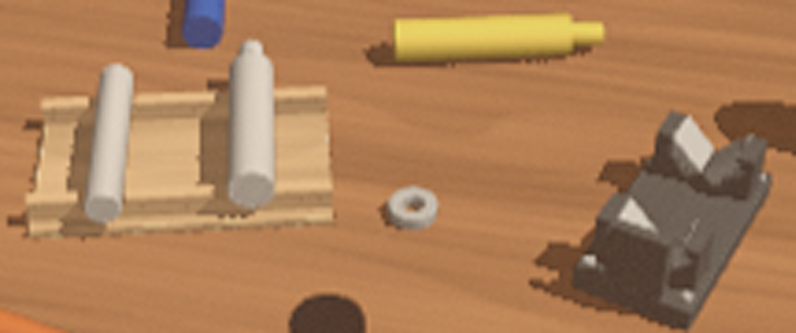

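Confirmed. The spindle is the left bar: thicker, with its nose at crop (190,405), and its blunt end at crop (113,127). The other bar is plain. The end plate is on the far side of the V-block, at crop (665,70). Next I compute both poses.

```bash
cat > m.py <<'E'
from h import *
from scipy.optimize import least_squares
T=lambda cx,cy:(318+cx/5-.4,160+cy/5-.4)
C=lambda cx,cy:(200+(cx-480)/5-.4,160+cy/5-.4)
S=lambda cx,cy:(230+cx/3.7-.4,165+cy/3.7-.4)
# spindle: silhouette edges
for nm,p in (("bluntL",T(85,133)),("bluntR",T(140,117)),("noseL",T(153,380)),("noseR",T(207,368)),("tip",T(194,424))):
    print(nm,at("top",*p,.038).round(4))
# cradle fit: x,y,yaw ; base corners, z=.02
obs=[("top",C(615,50),(.09,.045,.02)),("top",C(760,102),(.09,-.045,.02)),("top",C(665,373),(-.08,-.045,.02)),("top",C(521,325),(-.08,.045,.02)),
("scene",S(770,178),(-.08,.045,.02)),("scene",S(690,320),(.09,.045,.02))]
obs=obs[:4]
def f(p):
    c,s=np.cos(p[2]),np.sin(p[2])
    return np.concatenate([proj(n,np.array([p[0]+c*a-s*b,p[1]+s*a+c*b,z]))-q for n,q,(a,b,z) in obs])
r=least_squares(f,[.5,.2,0]);print("cradle",r.x.round(4),np.degrees(r.x[2]),r.fun.round(2))
obs2=[(n,at(n,*q,.02).round(4)) for n,q,_ in obs];print(obs2)
E
python3 m.py
```

```text
bluntL [ 0.5912 -0.072   0.038 ]
bluntR [ 0.6012 -0.1031  0.038 ]
noseL [ 0.4522 -0.1135  0.038 ]
noseR [ 0.4598 -0.1437  0.038 ]
tip [ 0.4281 -0.137   0.038 ]
cradle [ 0.5353  0.2231 -0.2939] -16.83714746749909 [ 0.13 -0.31  0.5  -1.    0.1   0.83 -0.73  0.46]
[('top', array([0.6335, 0.2405, 0.02  ])), ('top', array([0.6054, 0.1553, 0.02  ])), ('top', array([0.448 , 0.2036, 0.02  ])), ('top', array([0.4731, 0.2873, 0.02  ]))]
```

```bash
cat > ov.py <<'E'
from h import *
import sys
def draw(name,out,box,f,sp,cr):
    u0,v0,u1,v1=box; o=cv2.resize(snapshot(name)[v0:v1,u0:u1,::-1],None,fx=f,fy=f,interpolation=cv2.INTER_CUBIC)
    def W(P,p): c,s=np.cos(p[3]),np.sin(p[3]); return np.array([p[0]+c*P[0]-s*P[1],p[1]+s*P[0]+c*P[1],p[2]+P[2]])
    def pl(pts,p,col):
        q=[(proj(name,W(P,p))-[u0,v0]+.5)*f for P in pts]; cv2.polylines(o,[np.array(q).round().astype(int)],True,col,1,cv2.LINE_AA)
    th=np.linspace(0,2*np.pi,24)
    for x,r in((.075,.018),(-.075,.018),(-.103,.01)): pl([(x,r*np.cos(t),r*np.sin(t)) for t in th],sp,(0,0,255))
    pl([(-.08,-.045,.02),(.09,-.045,.02),(.09,.045,.02),(-.08,.045,.02)],cr,(0,255,0))
    for x in(-.055,.055): pl([(x-.015,-.038,.057),(x+.015,-.038,.057),(x+.015,.038,.057),(x-.015,.038,.057)],cr,(255,255,0))
    pl([(.079,-.022,.072),(.079,.022,.072),(.089,.022,.072),(.089,-.022,.072)],cr,(255,0,255))
    return o
sp=(.526,-.108,.038,np.radians(16.4)); cr=(.535,.223,0,np.radians(-16.8))
if __name__=="__main__":
    a=draw("top","",(200,160,414,250),3.7,sp,cr); b=draw("scene","",(230,165,444,255),3.7,sp,cr)
    cv2.imwrite("pics/ov1.png",np.vstack([a,b[:,:a.shape[1]]]))
E
python3 ov.py
```

```text
(no output)
```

View pics/ov1.png

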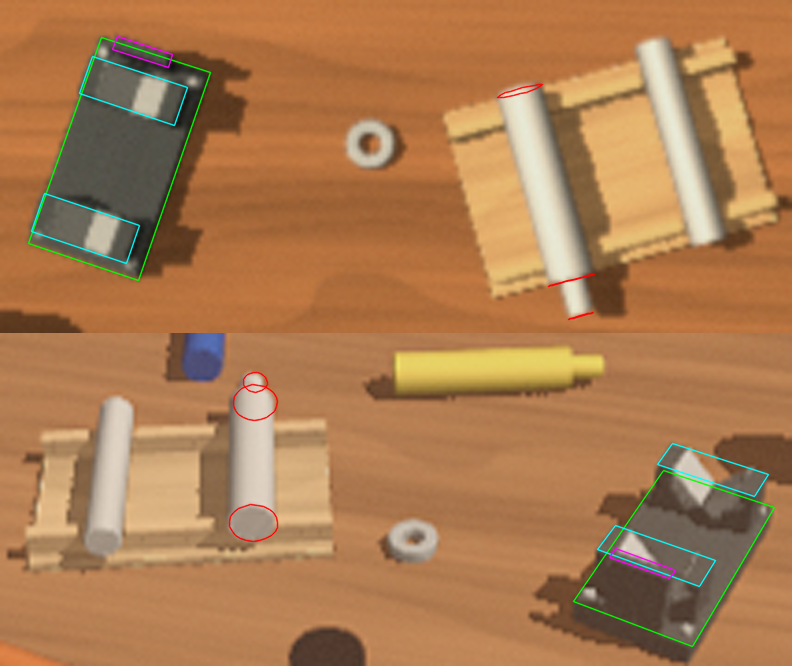

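Emit:
apply_moves(
  plan=[
    [0.047, -0.033, 0, 0, 0, 0, -1],
    [0.047, -0.033, 0, 0, 0, 0, -1],
    [0.047, -0.033, 0, 0, 0, 0, -1],
    [0.047, -0.033, 0, 0, 0, 0, -1],
    [0.047, -0.033, 0, 0, 0, 0, -1],
    [0.047, -0.033, 0, 0, 0, 0, -1],
    [0.047, -0.033, 0, 0, 0, 0, -1],
    [0.047, -0.033, 0, 0, 0, 0.167, -1],
  ],
  force=60,
)

```text
t: 1.3
tcp_pos: [0.4963, -0.16, 0.2315]
tool_rot: [0.99, 0.141, 0.0, 0.0]
force: [0.6, -0.1, -0.2]
finger_gap: 1.0
gripper_force: 0.0
```

The overlay matches both the spindle and the V-block to about a pixel, so I go down to the grasp.

Emit:
apply_moves(
  plan=[
    [0.043, -0.0416, 0, 0, 0, 0.003, -1],
    [0, 0, 0.055, 0, 0, 0, -1],
    [0, 0, 0.055, 0, 0, 0, -1],
    [0, 0, 0.055, 0, 0, 0, -1],
    [0, 0, 0.03, 0, 0, 0, -1],
    [0, 0, 0.014, 0, 0, 0, -1],
    [0, 0, 0.005, 0, 0, 0, -1],
    [0, 0, 0, 0, 0, 0, -1],
  ],
)

```text
t: 2.3
tcp_pos: [0.5255, -0.1098, 0.0181]
tool_rot: [0.99, 0.142, 0.001, 0.0]
force: [-0.5, 0.2, -0.7]
finger_gap: 1.002
gripper_force: 0.0
```

```bash
python3 - <<'E'
from h import *
a=snapshot("top")[145:265,300:430,::-1];b=snapshot("scene")[130:250,220:350,::-1]
cv2.imwrite("pics/g1.png",cv2.resize(np.hstack([a,b]),None,fx=3,fy=3,interpolation=cv2.INTER_CUBIC))
s=sense();print(s["tcp_pos"],s["force"],s["q"])
E
```

```text
[ 0.5257172  -0.10991429  0.01855717] [-0.8494054   0.39850898  0.13033382] [-4.14281403e-01  7.50870419e-01  1.79964875e+00  1.17659635e-05
  5.88454830e-01  8.71461642e-01]
```

View pics/g1.png

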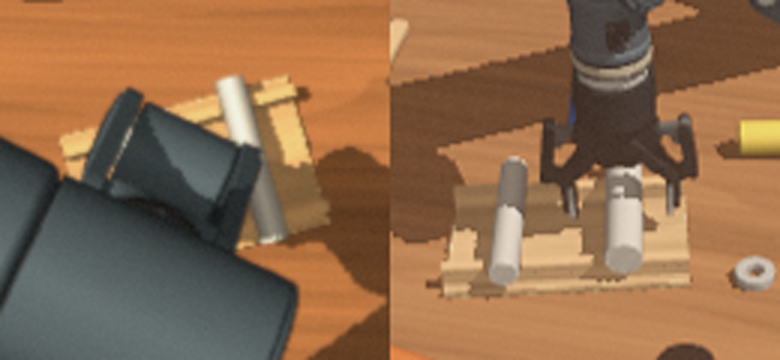

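The fingers at (570,210) and (672,205) straddle the spindle body, centred at about (623,200), and the other bar is clear. I close now and lift a little.

Emit:
apply_moves(
  plan=[
    [0, 0, 0, 0, 0, 0, 1],
    [0, 0, 0, 0, 0, 0, 1],
    [0, 0, 0, 0, 0, 0, 1],
    [0, 0, 0, 0, 0, 0, 1],
    [0, 0, 0, 0, 0, 0, 1],
    [0, 0, 0, 0, 0, 0, 1],
  ],
  force=70,
)

```text
t: 3.15
tcp_pos: [0.525, -0.1096, 0.0179]
tool_rot: [0.99, 0.142, 0.0, 0.0]
force: [-1.7, 1.8, 5.3]
finger_gap: 0.403
gripper_force: 69.1
```

Emit:
apply_moves(
  plan=[
    [0, 0, -0.02, 0, 0, 0, 1],
    [0, 0, -0.04, 0, 0, 0, 1],
    [0, 0, -0.05, 0, 0, 0, 1],
    [0, 0, -0.03, 0, 0, 0, 1],
    [0, 0, 0, 0, 0, 0, 1],
    [0, 0, 0, 0, 0, 0, 1],
  ],
)

```text
t: 3.9
tcp_pos: [0.5234, -0.1089, 0.1557]
tool_rot: [0.99, 0.142, -0.001, -0.001]
force: [-0.2, 1.0, -4.2]
finger_gap: 0.397
gripper_force: 70.6
```

```bash
python3 - <<'E'
from h import *
a=snapshot("top")[145:265,300:430,::-1];b=snapshot("scene")[110:230,220:350,::-1]
cv2.imwrite("pics/g2.png",cv2.resize(np.hstack([a,b]),None,fx=3,fy=3,interpolation=cv2.INTER_CUBIC))
s=sense();print(s["tcp_pos"],s["tool_rot"],s["force"],s["ft_torque"],s["finger_gap"])
E
```

```text
[ 0.52334901 -0.10891084  0.15524053] [ 0.98986235  0.14201159 -0.0019389  -0.00121464] [ 0.26290819  0.4469033  -2.33351792] [-0.00910033 -0.01980651  0.02645158] 0.39840368781704555
```

View pics/g2.png

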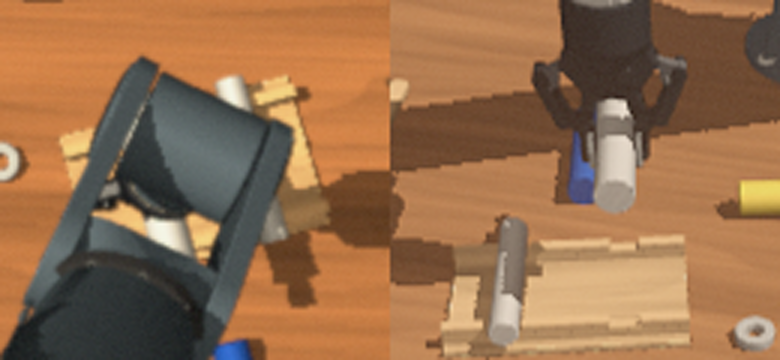

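The spindle is held level and clear of the rack, with its blunt end at scene crop (614,198), and the plain bar hasn't moved. Next is the carry to above the V-block.

Emit:
apply_moves(
  plan=[
    [0.017, -0.053, 0, 0, 0, 0, 1],
    [0.017, -0.053, 0, 0, 0, 0, 1],
    [0.017, -0.053, 0, 0, 0, 0, 1],
    [0.017, -0.053, 0, 0, 0, 0, 1],
    [0.017, -0.053, 0, 0, 0, 0, 1],
    [0.017, -0.052, 0, 0, 0, 0, 1],
    [0, 0, 0, 0, 0, 0.144, 1],
    [0, 0, 0, 0, 0, 0.144, 1],
  ],
)

```text
t: 5.0
tcp_pos: [0.5321, 0.2243, 0.1551]
tool_rot: [1.0, -0.003, -0.002, 0.001]
force: [-0.1, -0.4, -4.4]
finger_gap: 0.402
gripper_force: 71.1
```

Emit:
apply_moves(
  plan=[
    [0, 0, 0, 0, 0, 0.144, 1],
    [0, 0, 0, 0, 0, 0.144, 1],
    [0, 0, 0, 0, 0, 0, 1],
    [0, 0, 0, 0, 0, 0, 1],
  ],
)

```text
t: 5.5
tcp_pos: [0.533, 0.2232, 0.1562]
tool_rot: [0.99, -0.144, -0.001, 0.0]
force: [-0.1, 0.6, -3.9]
finger_gap: 0.401
gripper_force: 71.1
```

```bash
cat > st.py <<'E'
from h import *
s=sense();R=Ro.from_quat(s["tool_rot"]).as_matrix();p=np.array(s["tcp_pos"])
yaw=np.arctan2(R[1,0],R[0,0]);print(s["t"],p.round(4),"yaw",np.degrees(yaw).round(2),"z axis",R[:,2].round(4),"F",np.round(s["force"],1),"M",np.round(s["ft_torque"],2),"gap",s["finger_gap"])
a=np.radians(-16.8);d=p[:2]-[.535,.223];print("in cradle frame",np.cos(a)*d[0]+np.sin(a)*d[1],-np.sin(a)*d[0]+np.cos(a)*d[1])
E
python3 st.py; python3 - <<'E'
from ov import *
s=sense();p=np.array(s["tcp_pos"]);R=Ro.from_quat(s["tool_rot"]).as_matrix();y=np.arctan2(R[1,0],R[0,0])
m=p+R[:,0]*.0014-R[:,2]*.020
b=draw("scene","",(340,120,470,260),5,(m[0],m[1],m[2],y),cr)
cv2.imwrite("pics/h1.png",b[:600])
E
```

```text
5.5 [0.533  0.2232 0.1562] yaw -16.56 z axis [-2.e-03 -4.e-04 -1.e+00] F [-0.1  0.6 -3.9] M [ 0.04  0.02 -0.  ] gap 0.40059887271849104
in cradle frame -0.0019683532590689208 -0.00036963503142556614
```

View pics/h1.png

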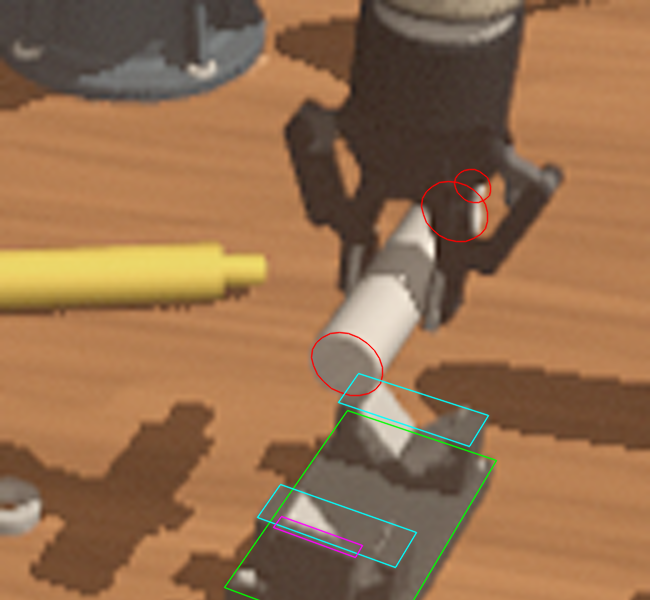

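The blunt end overlay matches the picture at (347,363) and the spindle lines up with the vee. I lower it in two stages.

Emit:
apply_moves(
  plan=[
    [-0.001, 0, 0.03, 0, 0, 0.004, 1],
    [0, 0, 0.04, 0, 0, 0, 1],
    [0, 0, 0.025, 0, 0, 0, 1],
    [0, 0, 0.01, 0, 0, 0, 1],
    [0, 0, 0.005, 0, 0, 0, 1],
    [0, 0, 0, 0, 0, 0, 1],
    [0, 0, 0, 0, 0, 0, 1],
  ],
)

```text
t: 6.42
tcp_pos: [0.5334, 0.2238, 0.0483]
tool_rot: [0.989, -0.147, 0.001, -0.0]
force: [0.5, 0.5, -3.8]
finger_gap: 0.399
gripper_force: 71.0
```

Emit:
apply_moves(
  plan=[
    [0, 0, 0.002, 0, 0, 0, 1],
    [0, 0, 0.002, 0, 0, 0, 1],
    [0, 0, 0, 0, 0, 0, 1],
  ],
)

```text
t: 6.8
tcp_pos: [0.5324, 0.2236, 0.0432]
tool_rot: [0.989, -0.147, -0.0, 0.0]
force: [-0.0, 0.0, -5.0]
finger_gap: 0.399
gripper_force: 71.0
```

Emit:
apply_moves(
  plan=[
    [0, 0, 0.002, 0, 0, 0, 1],
    [0, 0, 0.001, 0, 0, 0, 1],
    [0, 0, 0, 0, 0, 0, 1],
  ],
)

```text
t: 7.18
tcp_pos: [0.5325, 0.2237, 0.0402]
tool_rot: [0.989, -0.147, -0.0, 0.0]
force: [-1.1, -0.4, -3.7]
finger_gap: 0.399
gripper_force: 71.0
```

Emit:
apply_moves(
  plan=[
    [0, 0, 0.001, 0, 0, 0, 1],
    [0, 0, 0, 0, 0, 0, 1],
  ],
)

```text
t: 7.42
tcp_pos: [0.5329, 0.224, 0.0396]
tool_rot: [0.989, -0.147, 0.0, -0.0]
force: [-0.7, 2.3, -1.5]
finger_gap: 0.403
gripper_force: 71.2
```

Emit:
apply_moves(
  plan=[
    [0, 0, 0.001, 0, 0, 0, 1],
    [0, 0, 0, 0, 0, 0, 1],
  ],
)

```text
t: 7.68
tcp_pos: [0.5333, 0.2243, 0.039]
tool_rot: [0.989, -0.147, 0.001, -0.001]
force: [-0.5, 4.7, 3.4]
finger_gap: 0.403
gripper_force: 71.8
```

The force shows contact on the right flank only: about 4.5 N towards the left against 7 N up. I'll shift towards the vee's middle.

Emit:
apply_moves(
  plan=[
    [0, -0.001, 0, 0, 0, 0, 1],
    [0, 0, 0, 0, 0, 0, 1],
  ],
)

```text
t: 7.92
tcp_pos: [0.5334, 0.2248, 0.0386]
tool_rot: [0.989, -0.147, 0.001, -0.0]
force: [1.4, 2.5, 3.4]
finger_gap: 0.398
gripper_force: 71.8
```

```bash
python3 st.py
```

```text
7.925 [0.5334 0.2248 0.0386] yaw -16.89 z axis [ 1.2e-03  2.0e-04 -1.0e+00] F [1.4 2.5 3.4] M [0.34 0.01 0.03] gap 0.3975085747555899
in cradle frame -0.0020151734177467854 0.001237772336056794
```

Emit:
apply_moves(
  plan=[
    [0, -0.001, 0, 0, 0, 0, 1],
    [0, 0, 0.0005, 0, 0, 0, 1],
    [0, 0, 0, 0, 0, 0, 1],
  ],
)

```text
t: 8.3
tcp_pos: [0.5334, 0.2253, 0.0381]
tool_rot: [0.989, -0.147, 0.0, 0.0]
force: [-0.1, 0.4, 3.9]
finger_gap: 0.403
gripper_force: 71.8
```

Emit:
apply_moves(
  plan=[
    [0, 0, 0.001, 0, 0, 0, 1],
    [0, 0, 0, 0, 0, 0, 1],
  ],
)

```text
t: 8.55
tcp_pos: [0.5334, 0.2254, 0.0379]
tool_rot: [0.989, -0.147, 0.0, -0.0]
force: [-1.4, -0.3, 10.4]
finger_gap: 0.402
gripper_force: 72.7
```

```bash
python3 st.py
```

```text
8.55 [0.5334 0.2254 0.0379] yaw -16.94 z axis [ 6.e-04  0.e+00 -1.e+00] F [-1.4 -0.3 10.4] M [-0.14  0.18 -0.32] gap 0.40174219170375286
in cradle frame -0.0022247740855407512 0.0018475313820126025
```

Both flanks now share the load, with almost no lateral force, and the height is as predicted for a seated spindle. I add a little push and check visually.

Emit:
apply_moves(
  plan=[
    [0, 0, 0.0006, 0, 0, 0, 1],
    [0, 0, 0, 0, 0, 0, 1],
    [0, 0, 0, 0, 0, 0, 1],
    [0, 0, 0, 0, 0, 0, 1],
  ],
)

```text
t: 9.05
tcp_pos: [0.5334, 0.2254, 0.0379]
tool_rot: [0.989, -0.147, 0.0, -0.0]
force: [-2.5, -1.0, 14.9]
finger_gap: 0.403
gripper_force: 72.8
```

```bash
python3 st.py; python3 - <<'E'
from ov import *
s=sense();p=np.array(s["tcp_pos"]);R=Ro.from_quat(s["tool_rot"]).as_matrix();y=np.arctan2(R[1,0],R[0,0])
im=snapshot("scene")[170:260,375:455,::-1]
b=draw("scene","",(375,170,455,260),5,(p[0]+R[0,0]*.0014,p[1]+R[1,0]*.0014,.058,y),cr)
cv2.imwrite("pics/seat.png",np.hstack([b,cv2.resize(im,None,fx=5,fy=5,interpolation=cv2.INTER_CUBIC)]))
for _ in range(4): print(np.round(sense()["force"],1)); snapshot("scene")
E
```

```text
9.05 [0.5334 0.2254 0.0379] yaw -16.93 z axis [ 9.e-04  0.e+00 -1.e+00] F [-2.5 -1.  14.9] M [-0.12  0.32 -0.27] gap 0.40280787988843675
in cradle frame -0.0022016856573043907 0.001837204398719725
[-1.7  0.2 13.6]
[-2.4 -1.1 14.3]
[-2.6 -0.3 14.1]
[-1.5 -0.8 13.6]
```

View pics/seat.png

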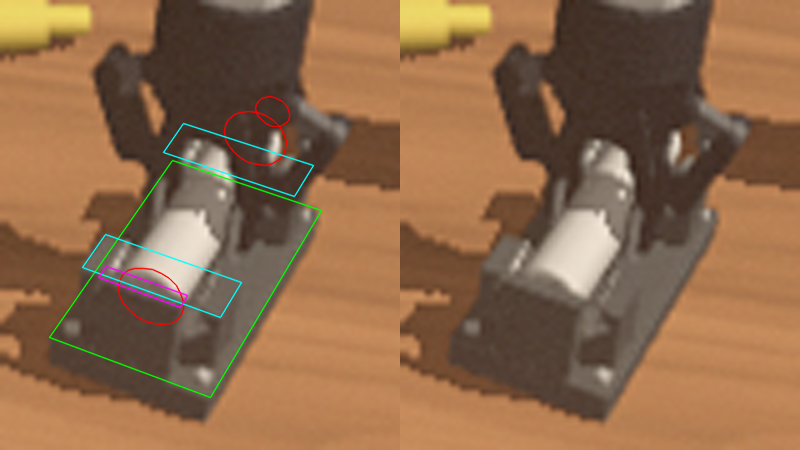

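The picture shows the spindle lying in the vee behind the end plate, whose top edge runs from (490,278) to (580,305). That edge sits 1–2 px nearer the camera than my model of the V-block. One last enlarged look to settle the end gap.

```bash
python3 - <<'E'
from ov import *
s=sense();p=np.array(s["tcp_pos"]);R=Ro.from_quat(s["tool_rot"]).as_matrix();y=np.arctan2(R[1,0],R[0,0])
a=y; cr2=(.535-np.sin(a)*.0018,.223+np.cos(a)*.0018,0,a)
bx=(384,212,424,258)
b=draw("scene","",bx,10,(p[0]+R[0,0]*.0014,p[1]+R[1,0]*.0014,.058,y),cr2)
im=cv2.resize(snapshot("scene")[212:258,384:424,::-1],None,fx=10,fy=10,interpolation=cv2.INTER_CUBIC)
o=np.hstack([b,im]);o=np.clip(255*(o/255.)**.55,0,255).astype(np.uint8)
cv2.imwrite("pics/seat2.png",o)
E
```

```text
(no output)
```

View pics/seat2.png

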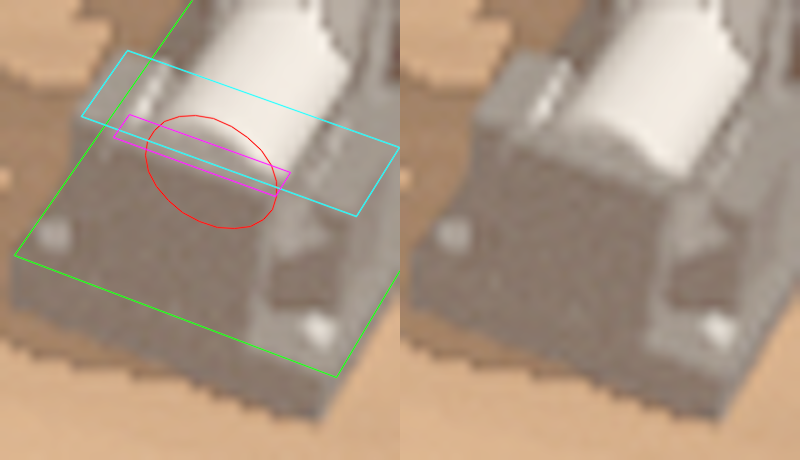

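The plate's outer top edge, at left-panel (115,142) to (272,195), matches the model to under 1 mm, so the end gap is about 5 mm. The push is steady at about 14 N, so I hand in.

```bash
python3 -c "
from station import *
s=sense();print(s['t'],s['force'],s['gripper_force']);print(sign_off())"
```

```text
9.45 [-2.7075125  -1.32274163 14.27477521] 72.81495094299316
the job is handed in; nothing more can be done
None
```

The spindle is seated in the V-block with its blunt end about 5 mm from the end plate (estimated from the pictures), still gripped and pressed down with about 14 N, and I handed the job in at 9.5 s.

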